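# Open a child-resistant descaler can and park its cap on the drip tray

### The job

Open the descaler can so that the rice cookers can be descaled: push its child-resistant cap down firmly, but no harder than it needs, and keep pushing while you turn it anticlockwise until you feel it come gently up against its stop; forcing it breaks the neck. Then lift the cap off and stand it, closed top up, flat on the floor of the steel drip tray without dropping it, so that no chemical gets on the prep table. Leave the can standing where it is, neither lifted nor twisted round, and leave the measuring jug, the squeeze bottle and the salt shaker alone.

Things in the scene. Friction and masses are not known exactly. Their poses are not given: they have to be found in the camera images.
- can: Off-white rectangular plastic can, 200 x 120 mm, shoulder 150 mm high, about 2.4 kg, loose on the table. Origin: centre of its underside; z up; x runs along the 200 mm side from neck end to handle end. The neck stands at x = -50 mm, y = 0; the handle, a 17 mm bar 65 mm or more from the neck's axis, rises to 186 mm.
- neck (a point): Centre of the neck's rim, 180 mm above the can's underside, x = -50 mm, hidden under the cap; axes as the can's. Bayonet: driven anticlockwise, the inner cap turns lightly for about 36 degrees to a hard stop, felt as a rising moment: stop at 0.2 to 0.3 N m; from 30 degrees to the stop it lifts straight off. A push over 45 N, or 20 N with 0.5 N m on the stop, breaks the neck.
- can_handle (a point): Middle of the can's carrying handle, x = 59 mm, y = 0, z = 176 mm in the can's frame.
- cap: Black ribbed round child-resistant cap on the neck, 58 mm across, 37 mm high, 0.16 kg. Origin: centre of its underside, 10 mm above the can's shoulder, 20 mm below the rim; z up. An outer shell, which one grips, is held up by a spring on an inner cap and spins idle unless pushed down; the pose is the inner cap's, and how the shell's teeth stand to it is unknown.
- cap_top (a point): Centre of the cap's top face when not pushed. Pushed, the shell sinks 5 mm (7 rising to 14 N) into the drive teeth, then a liner gives, 5 N/mm, up to 3 mm; if tooth meets tooth it halts at 2 mm (10 N). Teeth recur every 45 degrees: pushed with 16 to 24 N and turned anticlockwise (from above) it idles up to 45 degrees, drops 3 mm, then drives the inner cap.
- tray: Shallow stainless tray, outside 150 x 190 x 18 mm, walls and floor 3 mm, loose, 0.6 kg, empty. Origin: centre of its underside; x along the 150 mm side, y along the 190 mm side, z up.
- measuring_jug: Clear measuring jug, 120 x 91 x 129 mm, standing by the tray; origin at the centre of its underside. Leave alone.
- squeeze_bottle: Clear squeeze bottle with a long nozzle, 50 mm across, 196 mm high, standing behind the can; origin at the centre of its underside. Leave alone.
- salt_shaker: Small salt shaker with a grey top, 44 mm across, 90 mm high, standing left of the can; origin at the centre of its underside. Leave alone.

How it is judged:
On the way:
1. the cap is off: lifted so that its underside is more than 10 mm above the neck's rim (z of cap in the frame of neck above 0.01 m), for 0.2 s.
At the end, for the whole second after the job is handed in: Cap at rest, closed top up, level (0.08 rad), on the tray's floor (underside at most 6 mm above the tray's) and wholly within its walls (44 mm of its centre along x, 64 mm along y); can upright within 30 mm of where it stood, its handle within 40 mm (x of cap in the frame of tray between -0.044 and 0.044 m and y of cap in the frame of tray between -0.064 and 0.064 m and z of cap in the frame of tray between 0 and 0.006 m and angle between cap's own z axis and vertical below 0.08 rad and linear speed of cap below 0.01 m/s and angle between can's own z axis and vertical below 0.05 rad and distance of can from where it was at the start of the episode below 0.03 m and distance of can_handle from where it was at the start of the episode below 0.04 m); the robot touches nothing.
It fails at once if the neck is broken: cap and can are forced against each other (push, and load on the stop, added up) with more than 55 N (contact force between cap and can above 55 N).
It fails at once if the can is lifted more than 10 mm or tipped more than 0.12 rad (height (world z) of can above 0.01 m or angle between can's own z axis and vertical above 0.12 rad).
It fails at once if the can is shoved more than 30 mm or twisted round so that its handle moves more than 40 mm (distance of can from where it was at the start of the episode above 0.03 m or distance of can_handle from where it was at the start of the episode above 0.04 m).
It fails at once if the cap is dropped: let go away from the can while its underside is more than 20 mm above the table (horizontal distance between cap and neck above 0.04 m and height (world z) of cap above 0.02 m and contact force between the fingers and cap below 0.05 N).
It fails at once if the measuring jug, the squeeze bottle or the salt shaker is moved more than 30 mm (distance of any of measuring_jug, squeeze_bottle, salt_shaker from where it was at the start of the episode above 0.03 m).
It also fails if it takes over 54 s, if anything falls off the work surface, if the arm or the gripper's body presses on something with over 40 N, if the wrist force passes 120 N, or if a joint passes its speed limit or range.

### The arm

A 7-joint arm with a two-finger parallel gripper is mounted at the origin on a cart in front of the work surface, level with it; the furniture and walls round the work are solid. World frame = base frame: x ahead of the robot, y to its left, z up, the work surface at z = 0. Lengths are in m, angles in rad, forces in N, time in s.
With the tool pointing down it reaches from about 0.425 to 0.875 m from the base axis. Payload 8.4 kg.
Tool frame: the origin (TCP) lies midway between the tips of the shut fingers; the grasp point (between the pads) lies 19 mm behind it; z points along the fingers, y is the line along which they close (so a half turn about z gives the same grasp; the last joint's range is limited). The gripper opens to 85 mm and grips with 20 to 120 N. Pads are 22 mm wide; open, the fingers measure 114 mm over their backs; the gripper's body (76 mm by 85 mm) begins 54 mm behind the grasp point. The pads swing forward as they close: fully open they stand 13 mm farther back than shut.
Start: joints at [1.119, 0.333, 0.04, 1.465, -0.013, 1.343, -0.059], TCP at [0.225, -0.61, 0.231] pointing down, gripper open.
Joint ranges: [-2.58, 2.58], [-0.38, 2.09], [-1.3, 1.39], [0.25, 2.4], [-1.5, 4.64], [0.08, 2.09], [-2.65, 2.65]. Speed limits (rad/s): [2.22, 2.22, 2.79, 2.79, 3.14, 3.14, 3.14].

### API

Orientations are given as a 3x3 rotation matrix whose columns are the frame's x, y, z axes.
In Python, from workcell import r gives the robot as it stands. Calls block until the motion is done:
- r.reach(position, orientation): joint-space move of the TCP to a pose.
- r.move_linear(position, orientation=None, rate=0.15, until_force=None): straight line of the TCP; orientation=None keeps the orientation; rate is the mean speed in m/s. With until_force (N) it stops when the force on the tool has changed by that much, and returns True; else False.
- r.move_j(angles): joint-space move.
- r.move_gripper(opening, grasp_force=None): finger opening in m; grasp_force is the grip in N (None keeps the last); returns when the fingers have stopped.
- r.wait(seconds).
- r.ik(position, orientation): joint angles nearest the present ones, or None.
- r.read_camera(name): name is "scene" or "top" or "wrist"; returns (picture, depth): 420x560x3 uint8, red, green, blue; 420x560 float32, m along the optical axis (not along the pixel's ray), 0 where there is no reading.
- r.camera_model(name): a dict with "fx", "fy", "cx", "cy" (pixels), "k1" (the pictures are not rectified: a ray, as slopes to the right and down, at radius r is drawn at 1 + k1 r^2 times it, then the intrinsics apply), "R" (3x3) and "t" (3): a world point X has camera coordinates R X + t; the wrist camera has in their place "hand_eye" (4x4, takes a point from camera to tool coordinates, whose origin is the TCP and whose axes are the flange's). Camera axes: x right, y down, z forward; pixel columns grow to the right and rows downward; lengths in m; the calibration is good to about 2 mm. A picture is of the moment at which its call begins: read the wrist's pose just before it. camera_model takes no time and is no camera call.
A pose or a line that the arm cannot do raises r.IKError and nothing moves.
- r.finish_job(): hands the job in; it is judged then, once.
Readings, each from a call of its own:
- r.read_time_s(): time.
- r.read_qpos(): joint angles.
- r.read_joint_velocities(): joint speeds.
- r.read_effort(): joint torques, N m.
- r.read_eef_pos(): TCP position.
- r.read_tcp_rot(): TCP orientation.
- r.read_ft_force(): force on the tool from outside, world axes, zero at the start.
- r.read_ft_torque(): the same for the moment, N m.
- r.read_gripper_width(): finger opening in m.
- r.read_gripper_force(): force on a finger pad.
Only numpy, scipy, OpenCV 4.12 (cv2) and the standard library are available. Lean on these libraries where they do the work, as an engineer would, in place of code of your own. Each camera call takes 0.05 s, during which the arm holds its last target. There are 200 camera calls.

## Working session

There is one attempt and no reset: what is moved stays moved. The work goes in short steps, each a Python script; the robot and the scene stay as the last script left them, time stands still between calls to the robot, and variables do not carry over. Pictures are saved under pics/ and viewed, at most 10 in all, crops included, and the job is handed in when it is done.

```bash
mkdir -p pics; ls; python3 - <<'E'
from workcell import r
import cv2,numpy as np
for n in("top","scene"):
    p,d=r.read_camera(n); cv2.imwrite(f"pics/{n}0.png",p[:,:,::-1]); np.savez(f"pics/{n}0.npz",p=p,d=d)
    print(n,r.camera_model(n))
print(r.camera_model("wrist"));print(r.read_tcp_rot(),r.read_time_s())
E
```

```text
pics
top {'fx': 541.1806347258665, 'fy': 541.1806347258665, 'cx': 279.26836873283946, 'cy': 201.5203030097078, 'k1': -0.179821073671506, 'R': array([[-0.02757087, -0.99960599,  0.00526499],
       [-0.99872613,  0.02732317, -0.04242133],
       [ 0.04226076, -0.00642787, -0.99908594]]), 't': array([-0.03573641,  0.616166  ,  1.84702899])}
scene {'fx': 485.0718219554045, 'fy': 485.0718219554045, 'cx': 277.59215452169167, 'cy': 202.75926252589667, 'k1': 0.0609489493120367, 'R': array([[-0.6204104 , -0.78426565,  0.00428148],
       [-0.37037541,  0.28817276, -0.88305069],
       [ 0.69131251, -0.54943958, -0.46925809]]), 't': array([0.34607519, 0.35017119, 1.10619434])}
{'fx': 292.80541899820844, 'fy': 292.80541899820844, 'cx': 280.5989269577899, 'cy': 208.33162791090444, 'k1': -0.029532236928284765, 'hand_eye': array([[-7.02850817e-04, -9.51115383e-01, -3.08834963e-01,
         7.87112567e-02],
       [ 9.99998748e-01, -1.10625971e-03,  1.13112415e-03,
         1.01083715e-03],
       [-1.41748126e-03, -3.08833782e-01,  9.51114970e-01,
        -1.42401141e-01],
       [ 0.00000000e+00,  0.00000000e+00,  0.00000000e+00,
         1.00000000e+00]])}
[[ 9.38410720e-01  3.45521329e-01 -5.75758173e-04]
 [ 3.45521798e-01 -9.38409805e-01  1.31328898e-03]
 [-8.65277597e-05 -1.43134146e-03 -9.99998972e-01]] 0.1
```

View pics/top0.png

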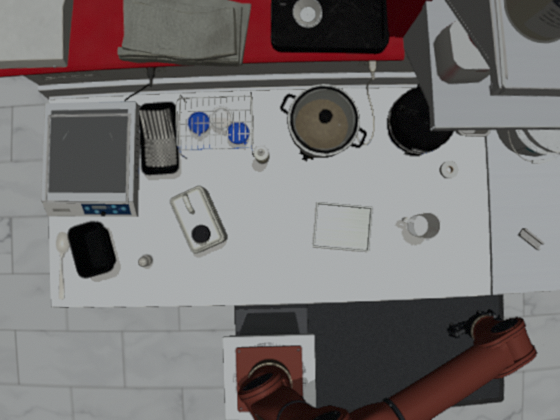

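View pics/scene0.png

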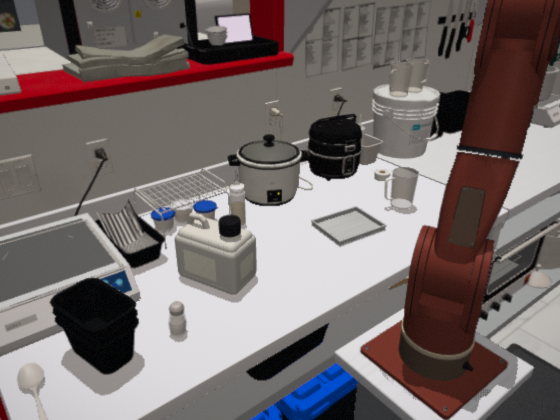

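The top view shows the black cap at about (201,233), the can's handle at (187,207) and the can's outline from about (168,190) to (227,245). The empty tray is at about (342,227), with the jug to its right at (420,226). In the scene view the cap is at (230,225), with the bottle behind the can.

```bash
cat >h.py <<'E'
import numpy as np,cv2
from workcell import r
def unproj(m,uv):
    K=np.array([[m['fx'],0,m['cx']],[0,m['fy'],m['cy']],[0,0,1]])
    return cv2.undistortPoints(np.float64(uv).reshape(-1,1,2),K,np.array([m['k1'],0,0,0.])).reshape(-1,2)
def cast(m,uv,z):
    "pixels -> world points on plane z (fixed cameras)"
    s=np.c_[unproj(m,uv),np.ones(len(np.reshape(uv,(-1,2))))]
    d=s@m['R']; c=-m['R'].T@m['t']
    return c+d*((z-c[2])/d[:,2])[:,None]
def cloud(m,d):
    v,u=np.mgrid[:420,:560]; s=unproj(m,np.c_[u.ravel(),v.ravel()])
    X=np.c_[s,np.ones(len(s))]*d.reshape(-1,1)
    return ((X-m['t'])@m['R']).reshape(420,560,3)
E
python3 - <<'E'
from h import *
np.set_printoptions(precision=4,suppress=True)
for n,roi,caproi in(("top",(150,180,90,75),(188,220,28,28)),("scene",None,(215,212,32,32))):
    f=np.load(f"pics/{n}0.npz");p,d=f['p'],f['d'];m=r.camera_model(n);W=cloud(m,d)
    x,y,w,h=caproi; g=p.max(2)[y:y+h,x:x+w]; k=(g<70).astype(np.uint8)
    c=max(cv2.findContours(k,0,1)[0],key=cv2.contourArea); print(n,"cap box",np.array(cv2.boundingRect(c))+[x,y,0,0])
    (cx,cy),rad=cv2.minEnclosingCircle(c); print(n,"cap",cx+x,cy+y,rad,cast(m,[[cx+x,cy+y]],.197), "depthpt",W[int(cy+y),int(cx+x)])
    Z=W[:,:,2]; near=np.hypot(W[...,0]-.63 if n=="x" else 0,0)
    cap=cast(m,[[cx+x,cy+y]],.197)[0]
    dd=np.hypot(W[...,0]-cap[0],W[...,1]-cap[1])
    q=W[(dd<.033)&(Z>.185)&(Z<.21)&(d>0)]; print(" cap top cloud",len(q),(q.min(0)+q.max(0))/2,np.median(q[:,2]),np.ptp(q,axis=0))
    q=W[(dd<.2)&(Z>.12)&(Z<.165)&(d>0)]
    rr=cv2.minAreaRect(np.float32(q[:,:2])*1000); print(" can shoulder",len(q),rr,cv2.boxPoints(rr).tolist(),np.median(q[:,2]))
    q=W[(dd<.2)&(dd>.05)&(Z>.168)&(Z<.2)&(d>0)]
    if len(q):print(" handle",len(q),q.mean(0),cv2.minAreaRect(np.float32(q[:,:2])*1000))
# tray in top
f=np.load("pics/top0.npz");p,d=f['p'],f['d'];m=r.camera_model("top")
g=cv2.cvtColor(p,cv2.COLOR_RGB2GRAY); R=g[190:265,295:390]
e=cv2.morphologyEx((R<np.median(R)-22).astype(np.uint8),cv2.MORPH_CLOSE,np.ones((3,3)))
c=max(cv2.findContours(e,0,1)[0],key=cv2.contourArea).reshape(-1,2)+[295,190]
P=cast(m,c,.018);print("tray",cv2.minAreaRect(np.float32(P[:,:2])*1000))
print(np.median(R), r.read_time_s())
E
```

```text
top cap box [192 225  18  18]
top cap 200.5 233.5 8.860122680664062 [[0.5146 0.1955 0.197 ]] depthpt [0.5163 0.1962 0.2023]
 cap top cloud 275 [0.5133 0.1973 0.1961] 0.19750927287266654 [0.056  0.0564 0.0203]
 can shoulder 1846 ((560.8109130859375, 217.24102783203125), (200.66217041015625, 121.81057739257812), 22.31863021850586) [[444.8667907714844, 235.4822540283203], [491.1252136230469, 122.79695129394531], [676.7550048828125, 198.9998016357422], [630.49658203125, 311.68511962890625]] 0.14787319115878134
 handle 98 [0.6107 0.2377 0.1814] ((611.2732543945312, 237.8021240234375), (59.867889404296875, 17.566448211669922), 21.90065574645996)
scene cap box [219 215  22  22]
scene cap 229.5 225.5 12.103818893432617 [[0.486  0.2135 0.197 ]] depthpt [0.492  0.2112 0.1948]
 cap top cloud 166 [0.5011 0.2048 0.1923] 0.19550312316331203 [0.0348 0.0465 0.0146]
 can shoulder 1889 ((555.4817504882812, 219.5810546875), (202.14674377441406, 118.8265380859375), 24.79409408569336) [[438.8097839355469, 231.13165283203125], [488.6407165527344, 123.25847625732422], [672.1536865234375, 208.03045654296875], [622.32275390625, 315.90362548828125]] 0.1466748744708388
 handle 144 [0.5914 0.2296 0.1813] ((571.5684204101562, 216.22604370117188), (142.75230407714844, 25.993410110473633), 34.543190002441406)
tray ((522.1929931640625, -265.8993225097656), (196.88113403320312, 158.55784606933594), 83.41537475585938)
172.0 0.1
```

```bash
cat >>h.py <<'E'
def down(a):
    c,s=np.cos(a),np.sin(a); return np.array([[c,s,0],[s,-c,0],[0,0,-1.]])
def wrist(name):
    T=np.eye(4);T[:3,:3]=r.read_tcp_rot();T[:3,3]=r.read_eef_pos()
    p,d=r.read_camera("wrist");cv2.imwrite(f"pics/{name}.png",p[:,:,::-1])
    C=T@r.camera_model("wrist")['hand_eye'];m=dict(r.camera_model("wrist"));m['R']=C[:3,:3].T;m['t']=-C[:3,:3].T@C[:3,3]
    return p,d,m
E
python3 - <<'E'
from h import *
np.set_printoptions(precision=3,suppress=True)
print(r.read_ft_force(),r.read_ft_torque())
for a in np.radians([-60,-20,22,60,110]): print(np.degrees(a),r.ik([.514,.197,.30],down(a)))
r.move_linear([.225,-.61,.36],rate=.3)
print(r.ik([.514,.197,.32],down(np.radians(22.3))))
r.reach([.514,.197,.32],down(np.radians(22.3)))
p,d,m=wrist("w1");np.savez("pics/w1.npz",p=p,d=d,**m)
print(r.read_eef_pos(),r.read_qpos(),r.read_time_s(),r.read_ft_force(),r.read_ft_torque())
E
```

```text
[ 0.226 -0.245  0.134] [-0.071  0.016 -0.018]
-59.99999999999999 None
-20.0 [ 0.525  0.266 -1.15   1.56   0.243  1.474 -2.556]
22.0 [ 0.527  0.267 -1.154  1.56   0.245  1.474 -1.824]
59.99999999999999 [ 0.552  0.283 -1.194  1.559  0.263  1.479 -1.176]
110.0 [ 0.517  0.261 -1.138  1.561  0.238  1.472 -0.283]
[ 0.527  0.259 -1.156  1.525  0.237  1.512 -1.812]
[0.514 0.196 0.32 ] [ 0.528  0.259 -1.155  1.525  0.237  1.512 -1.812] 3.7333 [-0.098 -0.808  0.261] [-0.012  0.007  0.016]
```

View pics/w1.png

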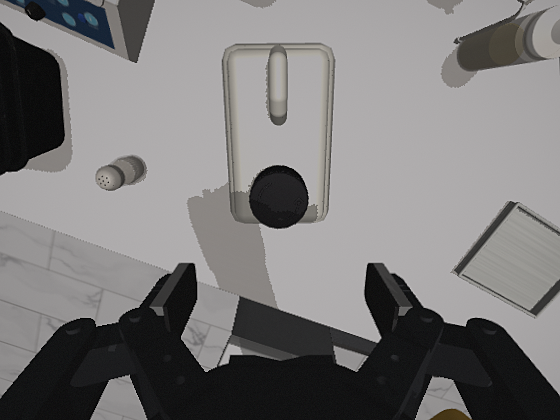

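The wrist view shows the cap at about (279,196), and the can is square to the picture with its handle above the cap at (279,85). The open fingers line up with the can's short side.

```bash
python3 - <<'E'
from h import *
np.set_printoptions(precision=4,suppress=True)
f=np.load("pics/w1.npz");p=f['p'];m={k:f[k] for k in f};W=cloud(m,f['d'])
Z=W[...,2]; dd=np.hypot(W[...,0]-.514,W[...,1]-.197)
k=(dd<.036)&(Z>.19)&(Z<.205)&(p.max(2)<70)
v,u=np.nonzero(k); (cx,cy),rad=cv2.minEnclosingCircle(np.float32(np.c_[u,v]));print(cx,cy,rad,cast(m,[[cx,cy]],.197))
q=W[k];print(len(q),(q.min(0)+q.max(0))/2,np.ptp(q,axis=0),np.median(q[:,2]),cv2.minEnclosingCircle(np.float32(q[:,:2])))
q=W[(dd<.2)&(Z>.14)&(Z<.155)];print("can",cv2.minAreaRect(np.float32(q[:,:2])*1000),np.median(q[:,2]))
q=W[(dd<.2)&(dd>.05)&(Z>.165)&(Z<.2)];print("handle",cv2.minAreaRect(np.float32(q[:,:2])*1000))
E
```

```text
278.3280334472656 198.70237731933594 29.680377960205078 [[0.516  0.1977 0.197 ]]
2677 [0.5146 0.1974 0.1949] [0.0558 0.056  0.0098] 0.19683147502150994 ((0.5144657492637634, 0.1970127671957016), 0.028602328151464462)
can ((561.029296875, 216.40802001953125), (184.74606323242188, 103.26214599609375), 22.3999080657959) 0.14944329699841347
handle ((609.9486083984375, 237.05584716796875), (62.50630569458008, 16.421764373779297), 22.487430572509766)
```

```bash
python3 - <<'E'
from h import *
np.set_printoptions(precision=3,suppress=True)
R=down(np.radians(22.4))
r.move_linear([.5148,.1973,.23],R,rate=.15)
print(r.read_eef_pos(),r.read_ft_force(),r.read_ft_torque())
print(r.move_linear([.5148,.1973,.162],R,rate=.06,until_force=4))
p,d,m=wrist("w2")
r.move_gripper(.05,grasp_force=80); r.wait(.2)
print(r.read_eef_pos(),r.read_qpos(),r.read_gripper_width(),r.read_gripper_force(),r.read_ft_force(),r.read_ft_torque(),r.read_time_s())
p,d,m=wrist("w3")
E
```

```text
[0.515 0.198 0.231] [ 0.678  0.036 -0.292] [ 0.025  0.03  -0.003]
False
[0.515 0.198 0.163] [ 0.467  0.373 -1.098  1.755  0.352  1.23  -1.903] 0.05636024138652643 83.46696238964796 [-1.467 -0.259  5.95 ] [-0.068  0.428 -0.023] 6.3917
```

View pics/w3.png

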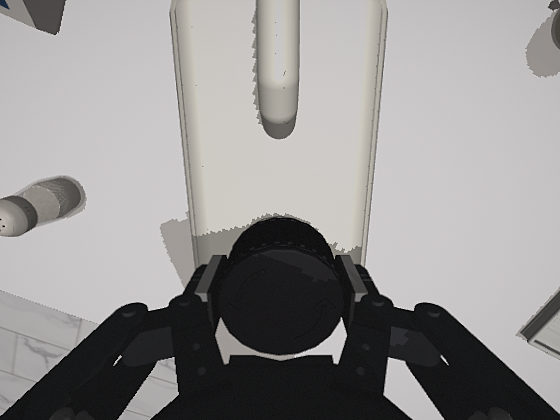

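The pads hold the cap centrally, with both fingers on its sides at about (210,290) and (350,290). Next I push down in small steps and watch the force.

```bash
python3 - <<'E'
from h import *
np.set_printoptions(precision=3,suppress=True)
R=down(np.radians(22.4)); z=.162
for i in range(20):
    f=np.mean([r.read_ft_force()[2] for _ in range(3)])
    print(round(z,4),r.read_eef_pos()[2].round(4),round(f,2),r.read_ft_torque()[2].round(3),round(r.read_time_s(),2))
    if f>18.5 or z<.1525: break
    z-=.0005 if f>13 else .001
    r.move_linear([.5148,.1973,z],R,rate=.02)
print(r.read_ft_torque(),r.read_eef_pos(),r.read_qpos(),r.read_gripper_width(),z)
E
```

```text
0.162 0.1626 5.9 -0.005 6.44
0.161 0.1617 6.97 0.036 6.69
0.16 0.1608 8.17 0.022 6.94
0.159 0.1599 8.88 0.008 7.19
0.158 0.159 10.22 0.005 7.44
0.157 0.1581 10.63 0.007 7.69
0.156 0.1572 12.12 0.005 7.94
0.155 0.1563 13.01 0.013 8.19
0.1545 0.1559 14.53 0.018 8.44
0.154 0.1556 15.62 0.01 8.69
0.1535 0.1552 17.25 0.045 8.94
0.153 0.1551 22.39 -0.001 9.19
[-0.884  1.728 -0.001] [0.515 0.198 0.155] [ 0.461  0.381 -1.093  1.764  0.361  1.217 -1.911] 0.05655332728505007 0.153
```

```bash
python3 - <<'E'
from h import *
np.set_printoptions(precision=3,suppress=True)
for _ in range(4): print(r.read_ft_force(),r.read_ft_torque(),r.read_eef_pos(),round(r.read_time_s(),3)); r.wait(.05)
p,d,m=wrist("w4")
print(r.read_tcp_rot())
E
```

```text
[-7.681 -4.42  22.387] [-0.884  1.728 -0.001] [0.515 0.198 0.155] 9.192
[-8.102 -4.971 22.116] [-0.837  1.745  0.031] [0.515 0.198 0.155] 9.242
[-8.173 -4.278 21.732] [-0.954  1.711 -0.007] [0.515 0.198 0.155] 9.292
[-8.256 -4.198 22.585] [-0.859  1.722  0.012] [0.515 0.198 0.155] 9.342
[[ 0.925  0.381  0.001]
 [ 0.381 -0.925 -0.001]
 [ 0.001  0.001 -1.   ]]
```

View pics/w4.png

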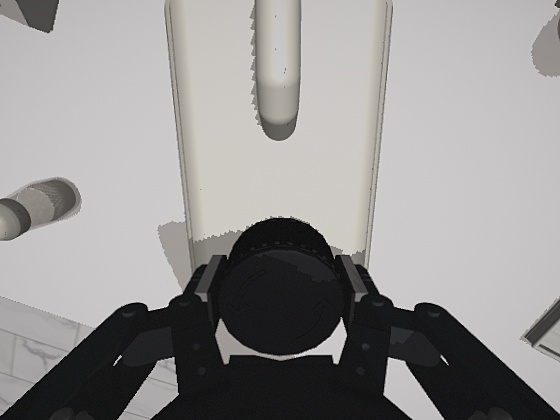

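```bash
python3 - <<'E'
from h import *
np.set_printoptions(precision=2,suppress=True)
R=down(np.radians(22.4)); ex=R[:,0]; P=np.array([.5148,.1973,.153])
def rd(s): print(s,np.mean([r.read_ft_force() for _ in range(3)],0),r.read_ft_torque(),r.read_eef_pos()*1e3,round(r.read_time_s(),2))
rd("0")
for d,z in((-.0005,.1532),(-.001,.1532),(-.001,.1536),(-.001,.154)):
    Q=P+ex*d;Q[2]=z; r.move_linear(Q,R,rate=.02); rd((d,z))
E
```

```text
0 [-7.36 -3.03 21.89] [-0.86  1.73 -0.01] [515.05 197.69 155.11] 9.44
(-0.0005, 0.1532) [-5.35 -2.22 17.94] [-0.53  1.08  0.01] [514.99 197.62 155.17] 9.69
(-0.001, 0.1532) [-1.75 -2.11 17.2 ] [-0.41  0.68  0.03] [514.95 197.61 155.31] 9.94
(-0.001, 0.1536) [-2.9  -1.63 14.91] [-0.33  0.65 -0.03] [514.93 197.61 155.58] 10.19
(-0.001, 0.154) [-2.42 -1.94 14.21] [-0.27  0.55  0.  ] [514.92 197.61 155.86] 10.44
```

```bash
cat >turn.py <<'E'
from h import *
import json,os,sys
np.set_printoptions(precision=2,suppress=True)
def turn(steps,lim=.18,Ft=19.):
    S=json.load(open("s.json")) if os.path.exists("s.json") else dict(Q=[.5139,.1969,.1532],a=22.4)
    Q=np.array(S['Q']);a=S['a']
    for st in steps:
        F=np.mean([r.read_ft_force() for _ in range(4)],0);t=np.mean([r.read_ft_torque()[2] for _ in range(4)])
        R=r.read_tcp_rot(); act=np.degrees(np.arctan2(R[1,0],R[0,0]))
        print(f"a {a:.1f} act {act:.2f}",F,f"tz {t:.3f}",r.read_eef_pos()*1e3,round(r.read_time_s(),2))
        if abs(t)>lim or F[2]>26: print("STOP");break
        Q[:2]+=np.clip(F[:2]*4e-5,-3e-4,3e-4); Q[2]+=np.clip((F[2]-Ft)*6e-5,-5e-4,3e-4)
        if abs(t)>.1: st=min(st,.25)
        a+=st; r.move_linear(Q,down(np.radians(a)),rate=.02)
        json.dump(dict(Q=Q.tolist(),a=a),open("s.json","w"))
    print(r.read_ft_force(),r.read_ft_torque(),r.read_qpos()[6])
E
python3 -c "
from turn import *
turn([0,0,.5,.5,1,1,1])"
```

```text
a 22.4 act 22.40 [-2.42 -1.94 14.21] tz 0.002 [514.92 197.61 155.86] 10.44
a 22.4 act 22.40 [-3.25 -2.11 17.61] tz 0.010 [514.97 197.62 155.17] 10.69
a 22.4 act 22.40 [-3.13 -1.5  18.08] tz 0.054 [514.94 197.64 155.15] 10.94
a 22.9 act 22.90 [-2.26 -1.55 16.99] tz -0.033 [514.97 197.63 155.18] 11.19
a 23.4 act 23.40 [-2.42 -1.67 18.47] tz -0.054 [514.95 197.65 155.16] 11.44
a 24.4 act 24.41 [-1.99 -1.69 18.61] tz 0.019 [514.93 197.64 155.18] 11.69
a 25.4 act 25.41 [-2.36 -0.06 18.85] tz 0.039 [514.9  197.65 155.14] 11.94
[-2.22  0.1  18.82] [-0.12  0.35  0.03] -1.8459177584093625
```

```bash
python3 -c "
from turn import *
turn([1.5]*16,lim=.14)"
```

```text
a 26.4 act 26.41 [-2.22  0.1  18.82] tz 0.031 [514.9  197.66 155.16] 12.19
a 27.9 act 27.91 [-0.86 -1.42 18.27] tz -0.015 [514.84 197.7  155.16] 12.44
a 29.4 act 29.41 [-1.01 -0.22 18.04] tz 0.098 [514.84 197.7  155.16] 12.69
a 30.9 act 30.91 [-1.65 -0.72 18.74] tz -0.006 [514.86 197.71 155.15] 12.94
a 32.4 act 32.41 [-0.32  0.03 18.08] tz -0.024 [514.83 197.74 155.17] 13.19
a 33.9 act 33.91 [-1.02 -1.16 19.13] tz 0.038 [514.85 197.73 155.16] 13.44
a 35.4 act 35.42 [-0.24 -0.08 18.53] tz 0.030 [514.8  197.79 155.18] 13.69
a 36.9 act 36.92 [-1.3  -0.04 19.58] tz 0.067 [514.76 197.83 155.15] 13.94
a 38.4 act 38.42 [-0.52  0.32 19.06] tz 0.033 [514.73 197.83 155.14] 14.19
a 39.9 act 39.91 [-0.3   0.79 18.44] tz -0.011 [514.74 197.85 155.15] 14.44
a 41.4 act 41.41 [-0.67  0.24 18.91] tz -0.093 [514.74 197.87 155.15] 14.69
a 42.9 act 42.90 [-0.51 -0.15 19.29] tz -0.041 [514.72 197.88 155.16] 14.94
a 44.4 act 44.40 [-0.34  0.34 19.01] tz -0.066 [514.73 197.88 155.17] 15.19
a 45.9 act 45.91 [-1.21  0.58 18.29] tz -0.067 [514.72 197.9  155.16] 15.44
a 47.4 act 47.40 [ 1.07  0.13 19.03] tz -0.088 [514.7  197.89 155.15] 15.69
a 48.9 act 48.90 [-0.43 -0.43 19.42] tz -0.093 [514.72 197.89 155.16] 15.94
[-0.54 -0.15 17.66] [ 0.06  0.18 -0.08] -1.4688833555047107
```

```bash
sed -i 's/F=np.mean.*/A=[]\n        for _ in range(2): A.append(np.r_[r.read_ft_force(),r.read_ft_torque()[2]]); r.wait(.02)\n        A=np.mean(A,0);F=A[:3];t=A[3]/; s/abs(t)>.1: st=min(st,.25)/t<-.13: st=min(st,.2)/' turn.py; python3 -c "
from turn import *
turn([.6]*26,lim=.18)" | awk '/STOP/||NR%2==0'
```

```text
a 51.0 act 50.99 [ 0.12  0.5  19.12] tz -0.103 [514.7  197.93 155.16] 16.51
a 52.2 act 52.19 [-0.69 -0.38 19.83] tz -0.108 [514.69 197.93 155.13] 17.07
a 53.0 act 52.99 [ 0.15  1.01 18.66] tz -0.131 [514.66 197.95 155.17] 17.64
a 53.8 act 53.78 [ 0.36  0.11 18.96] tz -0.084 [514.7  197.91 155.18] 18.21
a 55.0 act 54.98 [-0.2   0.34 18.5 ] tz -0.106 [514.68 197.92 155.17] 18.77
a 56.2 act 56.19 [-0.49  0.16 18.38] tz -0.069 [514.68 197.96 155.18] 19.34
a 57.4 act 57.39 [-0.65  0.06 18.24] tz -0.117 [514.65 197.97 155.17] 19.91
a 58.2 act 58.18 [-0.03  0.58 19.  ] tz -0.149 [514.65 197.97 155.17] 20.48
a 58.6 act 58.58 [-0.23 -0.19 19.53] tz -0.130 [514.62 197.97 155.15] 21.04
a 59.8 act 59.79 [-0.71  0.19 18.82] tz -0.090 [514.61 197.98 155.17] 21.61
a 61.0 act 60.98 [-0.07  0.1  18.9 ] tz -0.091 [514.62 197.99 155.18] 22.18
a 62.2 act 62.18 [ 0.06  0.44 19.32] tz -0.112 [514.58 197.97 155.16] 22.74
a 63.0 act 62.98 [-0.26  0.72 18.67] tz -0.142 [514.55 198.02 155.14] 23.31
```

```bash
sed -i 's/t<-.13:/t<-.155:/' turn.py; python3 -c "
from turn import *
turn([.8]*8+[.5]*20,lim=.2)" | awk '/STOP/||NR%2==0||NR>14'
```

```text
a 64.0 act 63.99 [ 0.02  0.7  18.74] tz -0.102 [514.53 198.12 155.16] 23.88
a 65.6 act 65.59 [ 0.09  1.02 19.13] tz -0.131 [514.47 198.4  155.17] 24.44
a 66.6 act 66.59 [-0.35  0.75 19.41] tz -0.277 [514.44 198.55 155.17] 25.01
STOP
[-0.18  1.89 19.45] [ 0.3   0.14 -0.21] -1.2077237624086075
```

```bash
python3 -c "
from h import *
A=[]
for _ in range(6): A.append(np.r_[r.read_ft_force(),r.read_ft_torque()[2]]); r.wait(.03)
print(np.mean(A,0).round(3)); r.wait(.0)
from turn import *
turn([.2,.2,.2],lim=.26)
wrist('w5')"
```

```text
[-0.079  1.229 18.914 -0.268]
a 66.6 act 66.59 [-0.26  1.62 18.03] tz -0.274 [514.43 198.58 155.17] 25.24
STOP
[-0.81  1.28 18.99] [ 0.27  0.17 -0.31] -1.207735571299307
```

View pics/w5.png

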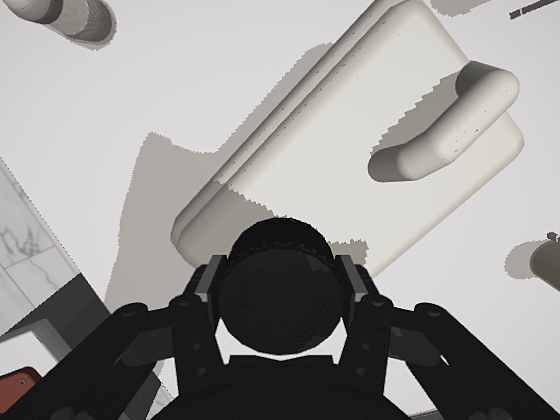

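At a=66.6° the moment holds steady at −0.27 N·m, so the cap is gently on its stop. The picture shows the can about 44° round relative to the gripper, which matches the turn, so the can itself has not twisted. Next I lift straight up while watching for drag.

```bash
python3 - <<'E'
from h import *
np.set_printoptions(precision=2,suppress=True)
import json
S=json.load(open("s.json"));Q=np.array(S['Q']);R=down(np.radians(S['a']))
def rd(s): print(s,np.array(r.read_ft_force()),r.read_ft_torque(),r.read_eef_pos()*1e3,round(r.read_time_s(),2))
for z in (.158,.162,.165):
    Q[2]=z; r.move_linear(Q,R,rate=.03); rd(z)
Q[2]=.23; print(r.move_linear(Q,R,rate=.05,until_force=8)); rd("up")
wrist("w6")
E
```

```text
0.158 [2.67 2.61 8.67] [ 0.78 -0.58  0.02] [514.24 198.47 160.01] 25.63
0.162 [3.03 4.39 5.71] [ 0.86 -0.71  0.02] [513.39 197.68 162.86] 25.92
0.165 [3.52 4.23 1.99] [ 1.1  -0.73  0.01] [512.98 197.6  165.27] 26.17
True
up [ 1.76  1.78 -1.18] [ 0.42 -0.33 -0.05] [512.93 197.87 165.79] 26.43
```

View pics/w6.png

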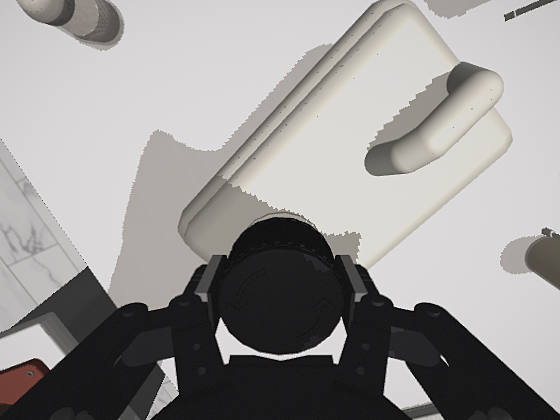

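The cap is still central in the pads, and a pale edge of the neck now shows above it at about (285,217). The lift stopped on a force change and is now nearly unloaded, so I continue in small steps.

```bash
python3 - <<'E'
from h import *
np.set_printoptions(precision=2,suppress=True)
import json
S=json.load(open("s.json"));R=down(np.radians(S['a']))
Q=np.array(S['Q'])
for z in [.166,.167,.168,.169,.171,.173,.176,.18,.185]:
    Q[2]=z; r.move_linear(Q,R,rate=.03)
    F=np.array(r.read_ft_force()); print(z,F,np.array(r.read_ft_torque()),r.read_eef_pos()*1e3,round(r.read_time_s(),2))
    if F[2]<-10: print("ABORT");break
    Q[:2]+=np.clip(F[:2]*4e-5,-3e-4,3e-4)
E
```

```text
0.166 [ 5.37  5.67 -2.36] [ 1.25 -0.95  0.01] [512.75 197.56 165.9 ] 26.73
0.167 [ 3.81  5.07 -2.99] [ 1.17 -0.84 -0.01] [512.73 197.62 166.68] 26.98
0.168 [ 3.6   5.01 -3.5 ] [ 1.05 -0.66  0.06] [512.74 197.65 167.56] 27.23
0.169 [ 2.64  4.28 -2.48] [ 0.95 -0.54 -0.01] [512.76 197.66 168.57] 27.48
0.171 [ 1.48  3.46 -3.  ] [ 0.82 -0.42 -0.01] [512.94 197.64 170.79] 27.73
0.173 [ 1.32  2.82 -1.86] [ 0.68 -0.32  0.01] [513.03 197.6  172.9 ] 27.98
0.176 [0.47 2.01 0.38] [ 0.35 -0.19 -0.02] [513.21 197.56 176.1 ] 28.23
0.18 [ 0.81  1.   -0.71] [ 0.18 -0.12  0.01] [513.24 197.52 180.14] 28.52
0.185 [ 0.34 -0.67 -2.27] [ 0.02 -0.02 -0.01] [513.3  197.7  185.16] 28.83
```

```bash
python3 - <<'E'
from h import *
np.set_printoptions(precision=3,suppress=True)
R=r.read_tcp_rot(); p=r.read_eef_pos(); p[2]=.25; r.move_linear(p,R,rate=.12)
def rd(s): print(s,np.array(r.read_ft_force()),r.read_eef_pos(),r.read_gripper_width(),r.read_gripper_force(),round(r.read_time_s(),2))
rd("up")
D=down(np.radians(-6.6)); T=[.522,-.266,.16]
q=r.ik(T,D);print(q)
r.reach([.522,-.266,.2],D); rd("over")
f,d,m=wrist("w7")
W=cloud(m,d);Z=W[...,2];k=(Z>.009)&(Z<.025)&(np.hypot(W[...,0]-.522,W[...,1]+.266)<.14)
print("tray",k.sum(),cv2.minAreaRect(np.float32(W[k][:,:2])*1000))
E
```

```text
up [-0.81   0.007 -1.285] [0.513 0.197 0.249] 0.056715132775963385 86.69249083846807 29.52
[ 1.344  0.568 -1.267  1.673  0.558  1.322 -1.709]
over [ 0.336  0.361 -1.552] [ 0.523 -0.264  0.2  ] 0.056437712929908436 86.75407871603966 31.23
tray 3145 ((521.8010864257812, -268.8086242675781), (196.73902893066406, 156.20074462890625), 83.28231811523438)
```

View pics/w7.png

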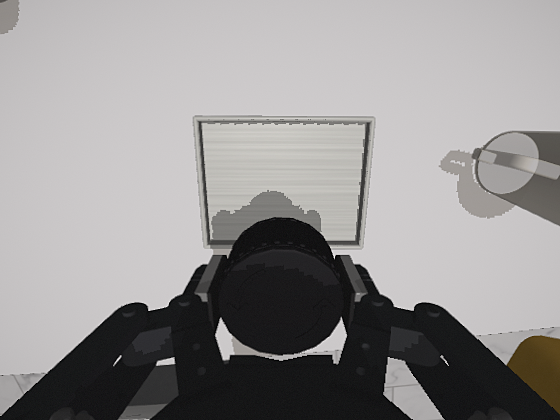

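The cap is still held, and the tray is square to the picture from (195,117) to (375,247). Its fit agrees with the first measurement to within 3 mm, and the jug stands well clear at about (500,160). I lower the cap now.

```bash
python3 - <<'E'
from h import *
np.set_printoptions(precision=3,suppress=True)
D=down(np.radians(-6.6)); P=np.array([.522,-.268,.03])
def rd(s): print(s,np.array(r.read_ft_force()),r.read_eef_pos(),round(r.read_gripper_width(),4),round(r.read_time_s(),2))
r.move_linear(P,D,rate=.15); rd("near")
P[2]=-.002; print(r.move_linear(P,D,rate=.015,until_force=3.5)); rd("down"); r.wait(.1); rd("down")
E
```

```text
near [ 0.291  0.387 -0.373] [ 0.523 -0.268  0.031] 0.0565 32.57
True
down [0.362 0.141 6.789] [ 0.522 -0.268  0.006] 0.0562 34.03
down [-0.628 -0.096  6.049] [ 0.522 -0.268  0.006] 0.0568 34.13
```

```bash
python3 - <<'E'
from h import *
np.set_printoptions(precision=4,suppress=True)
D=down(np.radians(-6.6))
r.move_gripper(.08); r.wait(.3); print(r.read_ft_force(),r.read_gripper_width())
r.move_linear([.522,-.268,.22],D,rate=.12); 
p,d,m=wrist("w8");W=cloud(m,d);Z=W[...,2];dd=np.hypot(W[...,0]-.522,W[...,1]+.268)
k=(dd<.05)&(Z>.033)&(Z<.05);q=W[k];print("cap",len(q),(q.min(0)+q.max(0))/2,np.ptp(q,axis=0),np.median(q[:,2]),np.linalg.lstsq(np.c_[q[:,:2]-q[:,:2].mean(0),np.ones(len(q))],q[:,2],rcond=None)[0])
k=(Z>.011)&(Z<.025)&(dd<.14);print("tray",cv2.minAreaRect(np.float32(W[k][:,:2])*1000))
p,d=r.read_camera("top");m=r.camera_model("top");W=cloud(m,d);Z=W[...,2]
q=W[(np.hypot(W[...,0]-.515,W[...,1]-.197)<.2)&(Z>.12)&(Z<.165)];print("can",cv2.minAreaRect(np.float32(q[:,:2])*1000))
print(r.read_time_s(),r.read_eef_pos())
E
```

```text
[1.2752 0.1845 0.357 ] 0.07998429338997594
cap 1918 [ 0.5215 -0.2693  0.0377] [0.0561 0.057  0.0094] 0.039725635011980204 [-0.0159  0.0032  0.0396]
tray ((522.2359619140625, -268.69110107421875), (196.70706176757812, 154.72434997558594), 83.3656997680664)
can ((560.1210327148438, 217.1624755859375), (200.66262817382812, 122.4801254272461), 22.90876007080078)
36.8333 [ 0.5218 -0.2679  0.2196]
```

View pics/w8.png

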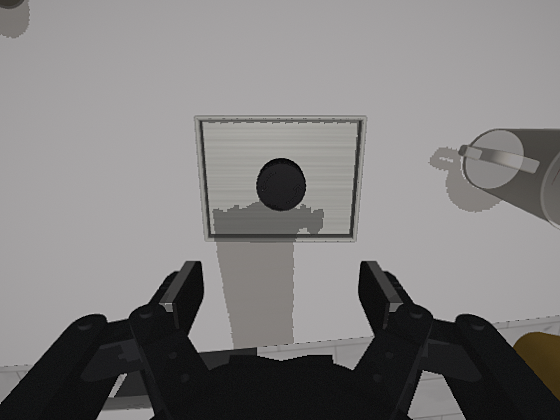

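The cap stands level at the tray's centre, at about (281,184). Its top is 40 mm above the table, as it should be. The can has moved about 1 mm and 0.6°, and the gripper is clear.

```bash
python3 -c "
from workcell import r
print(r.finish_job())"
```

```text
the job is handed in; nothing more can be done
None
```

The descaler can is open and its cap stands closed top up, level, at the centre of the drip tray's floor; the can moved only about 1 mm, nothing else was touched, and the job was handed in at about 37 s with no verdict shown.

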